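# Free the straightedge from its locked bench trough

### The job

Knock the round wooden bench dog in the trough down until it is flush with the trough's floor, using the wooden mallet (never your hand), and put the mallet down again off the trough. Then take the straightedge by its upright grip, slide it further under the wider cover, tilt its free end up and draw it out slantwise through the opening, and finish holding it in the gripper, still, with every part of it at least 5 cm above the trough's top. Leave the other things on the bench where they are.

Things in the scene. Friction and masses are not known exactly. Their poses are not given: they have to be found in the camera images.
- trough: Fixed wooden trough 391 x 146 x 52 mm. Origin on the bench under the centre of its top opening; x along it, z up. Floor top z = 12; walls and covers up to z = 52. Opening: x -115 to 115, y -65 to 65. Covers (underside z = 46) over x -168 to -115 (short end, inside ends at x = -160) and 115 to 223 (long end, inside ends at 215). Under the covers it is a tunnel, y -30 to 30 only.
- dog (a joint): Bench dog: upright wooden peg, 16 mm diameter, in the trough's floor at trough x = 34, y = 38. 0 = top 48 mm above the floor; grows as driven down; 0.048 m = flush. Starts at 0 to 0.010. A side spring grips it: about 7 N moves it, and it stays where left. While up it blocks the straightedge's crosspiece. The mallet's face can press it flush without touching crosspiece or blade.
- dog_top (a point): Centre of the dog's top face; moves with the dog.
- straightedge: Loose straightedge, 0.25 to 0.4 kg, lying on the trough's floor, its axes along the trough's (small offsets). Origin at the centre of the blade's underside; x along the blade, y across, z up. Aluminium blade 300 x 30 x 5 mm; wooden crosspiece on it 20 (x) x 110 (y) mm, z 5 to 19; upright wooden grip in the middle, 60 (x) x 22 (y) mm, z 19 to 75: pinch it across y.
- short_end (a point): End of the blade at straightedge x = -150, underside; it must come out first. The blade is longer than the opening: with the dog down, slide it some 45 mm towards trough +x, until this end comes free of the short cover, then raise this end and draw the blade out at a slant.
- long_end (a point): End of the blade at straightedge x = +150, underside.
- mallet: Loose wooden mallet, 0.2 to 0.4 kg, standing on its lower striking face on the rest's board, handle level. Origin at the centre of the lower striking face; x along the handle away from the head, z up. Head 32 x 32 x 112 mm tall; handle 18 wide (y) x 24 high (z), centre line z = 75, out to x = 221 mm.
- handle (a point): Point on the mallet handle's centre line, 58 mm from the head's axis, a good place to grip across its y.
- rest: Fixed mallet rest: board 250 x 60 x 8 mm, origin under its centre on the bench, with a saddle block 24 x 50 mm, top at z = 71, at x = 80 that carries the handle. The head stands at x = -90. Stands left or right of the trough (swaps with the tray).
- tray: Bystander: white tray with pliers, 200 x 130 x 35 mm, origin under its centre.
- jar_a: Bystander: glass jar, 64 mm diameter, 55 mm high, origin under it.
- jar_b: Bystander: greenish glass jar, 72 mm diameter, 60 mm high, origin under it.
- ruler: Bystander: wooden ruler 300 x 32 x 5 mm, origin under its centre.
- screwdriver: Bystander: screwdriver lying on the bench.
- stone: Bystander: grey sharpening stone 110 x 45 x 22 mm, origin under its centre.
- tape_can: Bystander: flat brass tin, 60 mm diameter, 34 mm high, origin under it.
Not all that is in view belongs to the job. What is shaped like the mallet but blue is not meant.

How it is judged (in metres and radians):
On the way, in this order (a step that is already met when the one before it is completed fails the run):
1. the dog is driven flush by the mallet (value of joint dog above 0.043 m and contact force between mallet and dog above 0.5 N).
2. the straightedge is tilted through the opening: its short end above the trough, its long end still under the cover (z of short_end in the frame of trough above 0.062 m and z of long_end in the frame of trough below 0.046 m and x of long_end in the frame of trough above 0.115 m), for 0.1 s.
At the end, for the whole second after the job is handed in: The straightedge is held still in the fingers, both blade ends at least 100 mm above the bench (48 mm above the trough's top), touching neither trough nor mallet; the dog's top is within 5 mm of flush; the mallet lies still on the bench or its rest, let go, not touching the trough (height (world z) of each of short_end, long_end above 0.1 m and contact force between the fingers and straightedge above 1 N and contact force between each of straightedge, mallet and trough below 0.1 N and contact force between each of straightedge, the fingers and mallet below 0.1 N and linear speed of each of straightedge, mallet below 0.03 m/s and value of joint dog above 0.043 m and height (world z) of mallet below 0.13 m and height (world z) of handle below 0.11 m); the arm keeps its last pose, push and grip.
It fails at once if a bystander is moved by more than 4 cm (distance of any of tray, jar_a, jar_b, ruler, screwdriver, stone, tape_can from where it was at the start of the episode above 0.04 m).
It fails at once if the hand pushes the dog (contact force between any of the fingers, the arm and dog above 3 N).
It also fails if it takes over 58 s, if anything falls off the work surface, if the arm or the gripper's body presses on something with over 40 N, if the wrist force passes 120 N, or if a joint passes its speed limit or range.

### The arm

A 6-joint arm with a two-finger parallel gripper is mounted at the origin on the work surface. World frame = base frame: x ahead of the robot, y to its left, z up, the work surface at z = 0. Lengths are in mm, angles in rad, forces in N, time in s.
With the tool pointing down it reaches from about 250 to 800 mm from the base axis. Payload 8.5 kg.
Tool frame: the origin (TCP) lies midway between the tips of the shut fingers; the grasp point (between the pads) lies 19 mm behind it; z points along the fingers, y is the line along which they close (so a half turn about z gives the same grasp; the last joint's range is limited). The gripper opens to 85 mm and grips with 20 to 120 N. Pads are 22 mm wide; open, the fingers measure 114 mm over their backs; the gripper's body (76 mm by 85 mm) begins 54 mm behind the grasp point. The pads swing forward as they close: fully open they stand 13 mm farther back than shut.
Start: joints at [1.265, 0.238, -0.013, 1.319, 0, 1.571], TCP at [158.039, 500.602, 231.276] pointing down, gripper open.
Joint ranges: [-2.66, 2.66], [-1.03, 1.9], [-1.14, 1.46], [-1.82, 2.27], [-1.45, 1.34], [-3.14, 3.14]. Speed limits (rad/s): [2.22, 2.22, 2.79, 3.14, 3.14, 3.14].

### API

Orientations are given as [roll, pitch, yaw] about the fixed x, y, z axes, in that order (R = Rz(yaw) Ry(pitch) Rx(roll)).
In Python, from workcell import bot, cams gives the robot as it stands.
- The arm moves only by the shell command python3 -m crank 'ROWS'. ROWS is JSON, a list of rows, each an object of numbers: "x", "y", "z": the shift along the tool's x, y, z in cm; "wx", "wy", "wz": the turn, a rotation vector about the tool's x, y, z in degrees; "gripper": the opening in per cent of the stroke, from 0 (shut) to 100 (fully open). A call has 1 to 5 rows; each row is the pose to reach, as a shift and turn from the pose commanded when the call began, along the tool's axes at that moment; what a row does not reach only later rows make up. A row lasts 1/10 s, in which the tool goes at most 50 mm and 8.59 degrees, less where a joint would pass 70% of its speed; a pose out of reach is approached as far as the arm can. A call with a gripper value outside its range is refused whole. The fingers move at their own pace and stop on an object; the grip force is fixed at half the most. Time passes only in rows, so rows that repeat a pose let the fingers close. It gives the time, the measured TCP pose, the force, the opening and the grip force at its end, in the units of the state.
- bot.get_obs(): the state, without advancing time (a new reading comes with each control period).
- cams.snapshot(name): name is "side" or "top" or "wrist"; returns a dict with "img" (420x560x3 uint8, blue, green, red), "camera_matrix" (3x3 intrinsics, pixels), "world_from_camera" (4x4, takes a point from camera to world coordinates). Camera axes: x right, y up, looking along -z (the intrinsics and any distortion apply to the point x, -y, -z); pixel columns grow to the right and rows downward; lengths in mm; the calibration is good to about 2 mm. The wrist camera is an equidistant fisheye: a pixel r from the principal point sees the ray r / f radians off the axis. A picture is of the moment at which its call begins. There is no depth.
- bot.finish_job(): hands the job in; it is judged then, once.
The state is a dict: "clock": time; "q": joint angles; "joint_velocities": joint speeds; "joint_efforts": joint torques, N m; "position": TCP position; "ee_rot": TCP orientation; "contact_force": force on the tool from outside, world axes, zero at the start; "torque": the same for the moment, N m; "width": opening from 0.0 (shut) to 1.0 (fully open); "grasp_force": force on a finger pad.
Only numpy, scipy, OpenCV 4.12 (cv2) and the standard library are available. Lean on these libraries where they do the work, as an engineer would, in place of code of your own. Each camera call takes 0.05 s, during which the arm holds its last target. There are 200 camera calls.

## Working session

There is one attempt and no reset: what is moved stays moved. The work goes in short steps, Python scripts to look and compute and a shell command to move; the robot and the scene stay as the last step left them, time stands still between calls to the robot, and variables do not carry over. Pictures are saved under pics/ and viewed, at most 10 in all, crops included, and the job is handed in when it is done.

```bash
ls; mkdir -p pics; python3 - <<'E'
from workcell import bot,cams
import cv2,numpy as np,pickle
np.set_printoptions(precision=2,suppress=True)
print(bot.get_obs())
for n in("top","side"):
    s=cams.snapshot(n);cv2.imwrite(f"pics/{n}0.png",s["img"]);pickle.dump(s,open(f"{n}0.pkl","wb"))
    print(n,s["camera_matrix"],s["world_from_camera"],[k for k in s])
E
```

```text
pics
{'clock': 0.0, 'q': array([ 1.27,  0.24, -0.01,  1.32,  0.  ,  1.57]), 'joint_velocities': array([-0., -0.,  0.,  0.,  0., -0.]), 'joint_efforts': array([ -0.  , -53.88,  34.64,   0.02,  -0.  ,   0.  ]), 'position': array([157.91, 500.24, 230.68]), 'ee_rot': array([-3.14, -0.  ,  2.84]), 'contact_force': array([-0.3 ,  0.09,  0.2 ]), 'torque': array([-0.07, -0.02,  0.08]), 'grasp_force': 0.0, 'width': 1.0020634384319902}
top [[406.1    0.   278.22]
 [  0.   406.1  212.05]
 [  0.     0.     1.  ]] [[  -0.      0.99   -0.1   455.21]
 [  -1.     -0.      0.01   87.11]
 [   0.01    0.1     0.99 1187.16]
 [   0.      0.      0.      1.  ]] ['img', 'camera_matrix', 'world_from_camera']
side [[416.74   0.   277.15]
 [  0.   416.74 203.87]
 [  0.     0.     1.  ]] [[   0.96    0.18   -0.2   265.06]
 [  -0.27    0.66   -0.7  -914.71]
 [   0.      0.73    0.68 1048.44]
 [   0.      0.      0.      1.  ]] ['img', 'camera_matrix', 'world_from_camera']
```

View pics/top0.png

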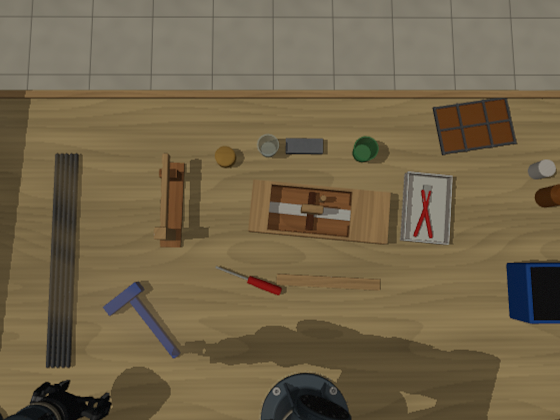

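View pics/side0.png

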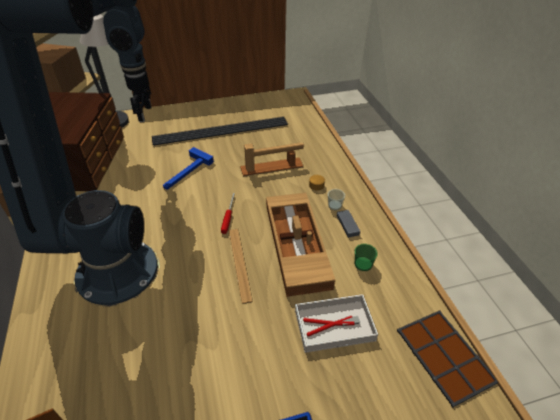

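The top view shows two mallet shapes: a wooden one on the rest at about (172,200), and a blue one at about (140,310), which is the decoy. The wooden one matches the description. The trough is at (320,212) with its long cover to the right. I'll confirm with an enlarged crop.

```bash
python3 - <<'E'
import cv2
i=cv2.imread("pics/top0.png")[140:260,150:400]
cv2.imwrite("pics/crop1.png",cv2.resize(i,None,fx=3.2,fy=3.2,interpolation=cv2.INTER_CUBIC))
i=cv2.imread("pics/side0.png")[130:300,225:375]
cv2.imwrite("pics/crop2.png",cv2.resize(i,None,fx=3.5,fy=3.5,interpolation=cv2.INTER_CUBIC))
E
```

```text
(no output)
```

View pics/crop1.png

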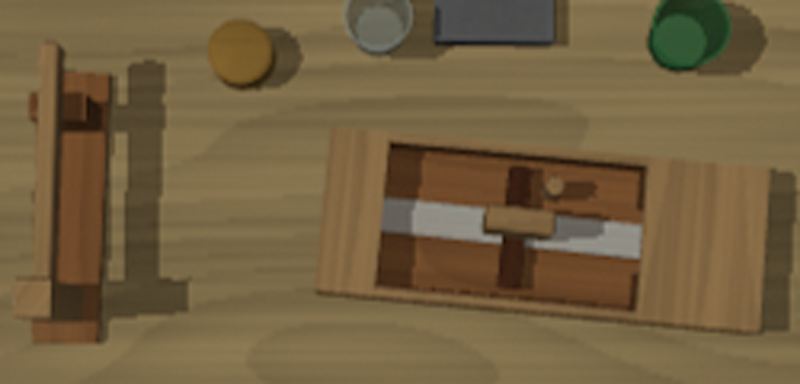

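View pics/crop2.png

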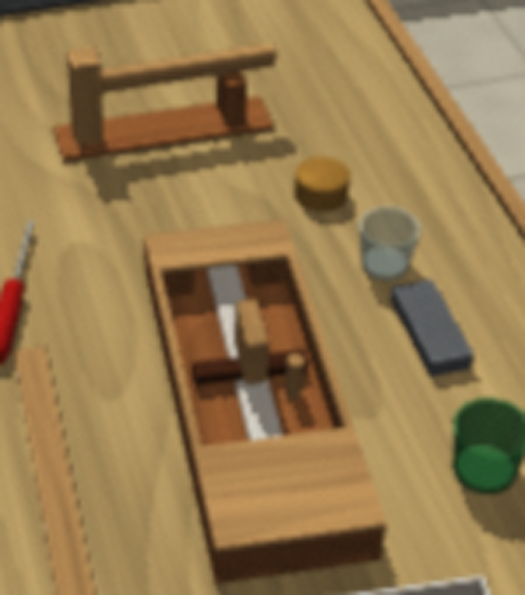

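The crops confirm the wooden mallet on its rest: head at lower left in crop 1, around (32,298), with the handle running to (50,42). The dog is at (554,186) and the grip at (519,220). I'll fit the poses from the labelled pixels.

```bash
cat > h.py <<'E'
import numpy as np,pickle
from scipy.optimize import least_squares
np.set_printoptions(precision=2,suppress=True)
C={n:pickle.load(open(n+"0.pkl","rb")) for n in("top","side")}
def proj(n,P):
    T=np.linalg.inv(C[n]["world_from_camera"]);p=np.atleast_2d(P)@T[:3,:3].T+T[:3,3]
    q=np.c_[p[:,0],-p[:,1],-p[:,2]]@C[n]["camera_matrix"].T
    return q[:,:2]/q[:,2:]
def full(n,uv):
    uv=np.array(uv,float);s,o=((3.2,(150,140)) if n=="top" else (3.5,(225,130)))
    return (uv+.5)/s-.5+o
def Rz(a): return np.array([[np.cos(a),-np.sin(a),0],[np.sin(a),np.cos(a),0],[0,0,1]])
def fit(obs,x0,z=0):
    # obs: list (cam, crop uv, local xyz)
    def r(v):
        return np.concatenate([proj(n,Rz(v[2])@np.array(l,float)+[v[0],v[1],z])[0]-full(n,uv) for n,uv,l in obs])
    s=least_squares(r,x0,x_scale=[10,10,.1],loss="soft_l1");return s.x,r(s.x).reshape(-1,2)
E
cat > fit.py <<'E'
from h import *
t=[((333,128),-168,73),((317,292),-168,-73),((762,331),223,-73),((770,170),223,73),((390,143),-115,65),((377,288),-115,-65),((647,165),115,65),((637,310),115,-65)]
s=[((148,237),-168,-73),((283,224),-168,73),((382,525),223,73),((215,548),223,-73),((165,270),-115,-65),((286,257),-115,65),((203,442),115,-65),((343,427),115,65)]
ob=[("top",u,(a,b,52)) for u,a,b in t]+[("side",u,(a,b,52)) for u,a,b in s]
v,r=fit(ob,[500,0,-1.6]);print("trough",v,"\n",r.round(1).tolist())
for k in("top","side"):print(k,fit([o for o in ob if o[0]==k],[500,0,-1.6])[0])
R=Rz(v[2])
def tri(a,b):
    f=lambda p:np.concatenate([proj("top",p)[0]-full("top",a),proj("side",p)[0]-full("side",b)])
    q=least_squares(f,[500,0,50]);return q.x,q.fun
p,e=tri((554,184),(296,357));print("dogtop",p,e,"local",R.T@(p-[v[0],v[1],0]))
dog=R@[34,38,0]+[v[0],v[1],0];print("dog by fit",dog)
p,e=tri((519,219),(250,320));print("grip top?",p,e,"local",R.T@(p-[v[0],v[1],0]))
m=[("top",(13,278),(-16,16,112)),("top",(50,278),(16,16,112)),("top",(50,317),(16,-16,112)),("top",(13,317),(-16,-16,112)),
("top",(43,42),(221,9,87)),("top",(59,44),(221,-9,87))]
# image up=+X: local x up, y left
m[:4]=[("top",(13,278),(16,16,112)),("top",(50,278),(16,-16,112)),("top",(50,317),(-16,-16,112)),("top",(13,317),(-16,16,112))]
m+=[("side",(68,55),(-16,16,112)),("side",(98,51),(16,16,112)),("side",(274,46),(221,9,87)),("side",(274,63),(221,-9,63)),("side",(76,151),(-16,-16,0)),("side",(103,146),(16,-16,0))]
w,r=fit(m,[400,300,0],8);print("mallet",w,"\n",r.round(1).tolist())
print("handle",Rz(w[2])@[58,0,75]+[w[0],w[1],8])
E
python3 fit.py
```

```text
trough [578.04 -17.99  -1.67] 
 [[-0.3, -0.5], [-0.4, -0.5], [-0.3, 0.2], [0.5, -0.9], [0.3, -0.7], [0.0, -0.3], [0.8, -0.1], [0.6, 0.4], [-1.8, -0.6], [-0.4, -1.4], [0.8, -0.3], [-0.4, 0.2], [-2.1, -0.2], [-0.1, -0.7], [-1.0, 1.4], [0.0, 0.2]]
top [577.17 -17.56  -1.66]
side [580.08 -18.74  -1.68]
dogtop [614.58 -52.89  60.01] [ 0.07 -0.35 -0.4   0.06] local [31.22 39.73 60.01]
dog by fit [612.59 -55.49   0.  ]
grip top? [580.37 -19.21  85.09] [ 0.03 -0.14 -0.17  0.02] local [ 0.99  2.44 85.09]
mallet [512.71 383.28  -0.01] 
 [[0.4, -0.1], [1.0, 0.0], [0.6, 0.1], [-0.1, -0.0], [-0.7, -0.5], [0.9, -1.0], [-1.0, -1.5], [-1.4, -1.5], [-0.7, -1.2], [0.3, 1.4], [-0.3, -1.1], [-0.1, -0.9]]
handle [570.71 382.47  83.  ]
```

```bash
cat > go.py <<'E'
# work out the shift/turn (tool axes, cm/deg) from the present pose to a world target
import sys,numpy as np
from scipy.spatial.transform import Rotation as Ro
from workcell import bot
np.set_printoptions(precision=3,suppress=True)
def rel(targets,o=None):
    o=o or bot.get_obs();R0=Ro.from_euler("xyz",o["ee_rot"])
    print("now",o["clock"],o["position"],o["ee_rot"],o["contact_force"],o["width"],o["grasp_force"])
    for p,e in targets:
        R=e if isinstance(e,Ro) else Ro.from_euler("xyz",e)
        print("xyz cm",R0.inv().apply(np.array(p)-o["position"])/10,"w deg",np.degrees((R0.inv()*R).as_rotvec()))
E
python3 - <<'E'
from go import *
d=[np.pi,0,3.128]
rel([([570.7,382.5,230],d),([570.7,382.5,64],d)])
E
```

```text
now 0.1 [157.943 500.31  230.754] [-3.14  -0.     2.836] [ 0.715 -0.643 -0.213] 1.0001244528816386 0.0
xyz cm [-42.907   1.191   0.074] w deg [ -0.072  -0.011 -16.741]
xyz cm [-42.907   1.212  16.674] w deg [ -0.072  -0.011 -16.741]
```

```bash
python3 -m crank '[{"x":-10,"z":0,"wz":-4},{"x":-20,"y":0.6,"wz":-8},{"x":-30,"y":1,"wz":-13},{"x":-40,"y":1.2,"wz":-16.7},{"x":-42.9,"y":1.2,"wz":-16.7}]' ; python3 -m crank '[{},{},{},{},{}]'; python3 - <<'E'
from go import *
d=[np.pi,0,3.128]
rel([([570.7,382.5,150],d),([570.7,382.5,64],d)])
E
```

```text
now 0.1 [157.943 500.31  230.754] [-3.14  -0.     2.836] [ 0.715 -0.643 -0.213] 1.0001244528816386 0.0
xyz cm [-42.907   1.201   8.074] w deg [ -0.072  -0.011 -16.741]
xyz cm [-42.907   1.212  16.674] w deg [ -0.072  -0.011 -16.741]schema error: expected keys x, y, z, wx, wy, wz, gripper
schema error: expected keys x, y, z, wx, wy, wz, gripper
```

```bash
python3 -m crank '[{"x":-10,"y":0,"z":0,"wx":0,"wy":0,"wz":-4,"gripper":100},{"x":-20,"y":0.6,"z":0,"wx":0,"wy":0,"wz":-8,"gripper":100},{"x":-30,"y":1,"z":0,"wx":0,"wy":0,"wz":-13,"gripper":100},{"x":-42.9,"y":1.2,"z":0,"wx":0,"wy":0,"wz":-16.7,"gripper":100},{"x":-42.9,"y":1.2,"z":0,"wx":0,"wy":0,"wz":-16.7,"gripper":100}]' ; python3 - <<'E'
from go import *
d=[np.pi,0,3.128]
rel([([570.7,382.5,150],d),([570.7,382.5,64],d)])
E
```

```text
clock: 0.6
position: [400.1, 431.0, 231.0]
ee_rot: [-3.141, -0.0, 3.13]
contact_force: [1.7, 0.9, 0.6]
width: 1.001
grasp_force: 0.0
now 0.6 [400.098 430.968 231.016] [-3.141 -0.     3.13 ] [1.678 0.869 0.56 ] 1.0011891436314548 0.0
xyz cm [-17.12   -4.641   8.097] w deg [-0.019 -0.021  0.097]
xyz cm [-17.123  -4.638  16.697] w deg [-0.019 -0.021  0.097]
```

```bash
python3 -m crank '[{"x":-17.1,"y":-4.6,"z":0,"wx":0,"wy":0,"wz":0,"gripper":100},{"x":-17.1,"y":-4.6,"z":0,"wx":0,"wy":0,"wz":0,"gripper":100},{"x":-17.1,"y":-4.6,"z":0,"wx":0,"wy":0,"wz":0,"gripper":100},{"x":-17.1,"y":-4.6,"z":0,"wx":0,"wy":0,"wz":0,"gripper":100},{"x":-17.1,"y":-4.6,"z":4,"wx":0,"wy":0,"wz":0,"gripper":100}]' >/dev/null;  python3 -m crank '[{"x":0,"y":0,"z":2,"wx":0,"wy":0,"wz":0,"gripper":100},{"x":0,"y":0,"z":2,"wx":0,"wy":0,"wz":0,"gripper":100},{"x":0,"y":0,"z":2,"wx":0,"wy":0,"wz":0,"gripper":100}]'; python3 - <<'E'
from go import *
from workcell import cams
import cv2,pickle
d=[np.pi,0,3.128]
rel([([570.7,382.5,64],d)])
s=cams.snapshot("wrist");pickle.dump(s,open("wr.pkl","wb"));cv2.imwrite("pics/wr.png",s["img"])
E
```

```text
clock: 1.4
position: [568.5, 383.4, 171.4]
ee_rot: [-3.141, -0.001, 3.127]
contact_force: [1.2, 0.2, 0.3]
width: 0.997
grasp_force: 0.0
now 1.4 [568.529 383.407 171.394] [-3.141 -0.001  3.127] [1.157 0.177 0.311] 0.9973368096473637 0.0
xyz cm [-0.226 -0.081 10.739] w deg [-0.034 -0.042 -0.039]
```

View pics/wr.png

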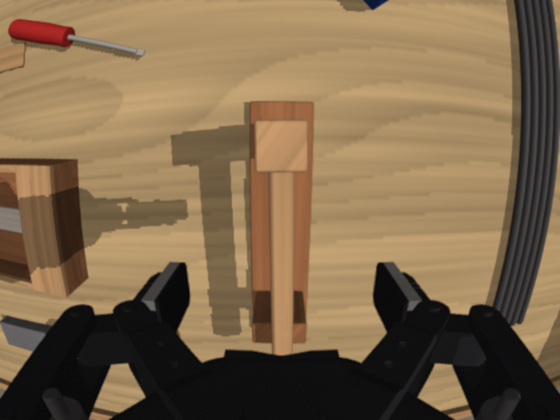

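The wrist view has the handle at column 282, midway between the fingers at 187 and 374. The head's top face spans (256–306, 121–171). I'll cross-check the head position by ray.

```bash
cat > wr.py <<'E'
import numpy as np
def ray(s,uv,z):
    K=s["camera_matrix"];T=s["world_from_camera"];d=np.array(uv,float)-K[:2,2];r=np.hypot(*d);th=r/K[0,0]
    c=np.array([np.sin(th)*d[0]/r,-np.sin(th)*d[1]/r,-np.cos(th)]);w=T[:3,:3]@c;return T[:3,3]+w*(z-T[2,3])/w[2]
E
python3 - <<'E'
from wr import *;import pickle
s=pickle.load(open("wr.pkl","rb"));print(s["camera_matrix"],s["world_from_camera"])
for uv in[(256,121),(306,121),(306,171),(256,171),(281,146)]:print(ray(s,uv,120).round(1))
print(ray(s,(282.5,260),95).round(1))
E
```

```text
[[325.1922621    0.         281.08908927]
 [  0.         325.1922621  212.50514913]
 [  0.           0.           1.        ]] [[ 1.58235628e-02 -9.62628869e-01 -2.70361379e-01  5.00338340e+02]
 [ 9.99874010e-01  1.48943323e-02  5.48841321e-03  3.84276614e+02]
 [-1.25645279e-03 -2.70414162e-01  9.62743269e-01  3.12810647e+02]
 [ 0.00000000e+00  0.00000000e+00  0.00000000e+00  1.00000000e+00]]
[498.5 369.4 120. ]
[499.  398.7 120. ]
[528.9 398.5 120. ]
[528.4 368.6 120. ]
[513.7 383.8 120. ]
[597.6 383.5  95. ]
```

```bash
python3 -m crank '[{"x":-0.2,"y":-0.1,"z":4,"wx":0,"wy":0,"wz":0,"gripper":100},{"x":-0.2,"y":-0.1,"z":8,"wx":0,"wy":0,"wz":0,"gripper":100},{"x":-0.2,"y":-0.1,"z":9,"wx":0,"wy":0,"wz":0,"gripper":100},{"x":-0.2,"y":-0.1,"z":9,"wx":0,"wy":0,"wz":0,"gripper":100}]'; python3 - <<'E'
from go import *
rel([([570.7,382.5,64],[np.pi,0,3.128])])
E
```

```text
clock: 1.85
position: [570.2, 382.4, 81.2]
ee_rot: [-3.141, -0.001, 3.128]
contact_force: [1.0, -0.1, 0.1]
width: 0.999
grasp_force: 0.0
now 1.85 [570.226 382.416  81.24 ] [-3.141 -0.001  3.128] [ 1.003 -0.067  0.094] 0.9989066914718151 0.0
xyz cm [-0.049  0.011  1.724] w deg [-0.053 -0.068 -0.022]
```

```bash
python3 -m crank '[{"x":-0.1,"y":0.1,"z":1.7,"wx":0,"wy":0,"wz":0,"gripper":100},{"x":-0.1,"y":0.1,"z":1.7,"wx":0,"wy":0,"wz":0,"gripper":20},{"x":-0.1,"y":0.1,"z":1.7,"wx":0,"wy":0,"wz":0,"gripper":0},{"x":-0.1,"y":0.1,"z":1.7,"wx":0,"wy":0,"wz":0,"gripper":0},{"x":-0.1,"y":0.1,"z":1.7,"wx":0,"wy":0,"wz":0,"gripper":0}]';python3 -m crank '[{"x":0,"y":0,"z":0,"wx":0,"wy":0,"wz":0,"gripper":0},{"x":0,"y":0,"z":0,"wx":0,"wy":0,"wz":0,"gripper":0},{"x":0,"y":0,"z":0,"wx":0,"wy":0,"wz":0,"gripper":0},{"x":0,"y":0,"z":0,"wx":0,"wy":0,"wz":0,"gripper":0}]'
```

```text
clock: 2.35
position: [572.2, 383.8, 65.7]
ee_rot: [3.141, 0.001, 3.127]
contact_force: [0.3, 0.5, 0.1]
width: 0.326
grasp_force: 0.0
clock: 2.75
position: [572.1, 383.5, 65.4]
ee_rot: [3.141, 0.001, 3.127]
contact_force: [-0.0, -1.8, 5.6]
width: 0.203
grasp_force: 59.8
```

```bash
python3 -m crank '[{"x":0,"y":0,"z":-1,"wx":0,"wy":0,"wz":0,"gripper":0},{"x":0,"y":0,"z":-3,"wx":0,"wy":0,"wz":0,"gripper":0},{"x":0,"y":0,"z":-5,"wx":0,"wy":0,"wz":0,"gripper":0},{"x":0,"y":0,"z":-8,"wx":0,"wy":0,"wz":0,"gripper":0},{"x":0,"y":0,"z":-10,"wx":0,"wy":0,"wz":0,"gripper":0}]';python3 -m crank '[{"x":0,"y":0,"z":0,"wx":0,"wy":0,"wz":0,"gripper":0},{"x":0,"y":0,"z":0,"wx":0,"wy":0,"wz":0,"gripper":0},{"x":0,"y":0,"z":0,"wx":0,"wy":0,"wz":0,"gripper":0}]'; python3 - <<'E'
from go import *
rel([([671.8,-59.6,165],[np.pi,0,3.047])])
E
```

```text
clock: 3.25
position: [571.8, 383.5, 166.3]
ee_rot: [3.141, 0.001, 3.127]
contact_force: [0.1, 0.8, -2.2]
width: 0.203
grasp_force: 58.9
clock: 3.55
position: [571.0, 383.0, 162.6]
ee_rot: [-3.14, -0.002, 3.127]
contact_force: [0.4, 0.5, -3.9]
width: 0.207
grasp_force: 59.0
now 3.55 [571.    382.965 162.556] [-3.14  -0.002  3.127] [ 0.391  0.515 -3.886] 0.20664879569058295 58.96169900894165
xyz cm [-10.714 -44.108  -0.198] w deg [-0.096 -0.122  4.597]
```

```bash
python3 -m crank '[{"x":-0.7,"y":-2,"z":-0.1,"wx":0,"wy":0,"wz":0.5,"gripper":0},{"x":-1.7,"y":-6,"z":-0.2,"wx":0,"wy":0,"wz":1,"gripper":0},{"x":-2.7,"y":-10,"z":-0.2,"wx":0,"wy":0,"wz":2,"gripper":0},{"x":-3.7,"y":-14,"z":-0.2,"wx":0,"wy":0,"wz":3,"gripper":0},{"x":-4.7,"y":-18,"z":-0.2,"wx":0,"wy":0,"wz":4.6,"gripper":0}]' >/dev/null
python3 - <<'E'
from go import *
rel([([671.8,-59.6,165],[np.pi,0,3.047])])
E
```

```text
now 4.05 [615.741 200.296 165.099] [-3.14  -0.002  3.046] [ 1.082  0.546 -3.261] 0.19883564947050947 59.07200574874878
xyz cm [ -8.062 -25.335   0.024] w deg [-0.064 -0.099 -0.06 ]
```

```bash
python3 -m crank '[{"x":-1.5,"y":-4,"z":0,"wx":0,"wy":0,"wz":0,"gripper":0},{"x":-3,"y":-9,"z":0,"wx":0,"wy":0,"wz":0,"gripper":0},{"x":-4.8,"y":-14,"z":0,"wx":0,"wy":0,"wz":0,"gripper":0},{"x":-6.5,"y":-19,"z":0,"wx":0,"wy":0,"wz":0,"gripper":0},{"x":-7.7,"y":-23,"z":0,"wx":0,"wy":0,"wz":0,"gripper":0}]' >/dev/null
python3 -m crank '[{"x":-0.5,"y":-1.7,"z":0,"wx":0,"wy":0,"wz":0,"gripper":0},{"x":-0.5,"y":-1.7,"z":0,"wx":0,"wy":0,"wz":0,"gripper":0},{"x":-0.5,"y":-1.7,"z":0,"wx":0,"wy":0,"wz":0,"gripper":0},{"x":-0.5,"y":-1.7,"z":0,"wx":0,"wy":0,"wz":0,"gripper":0}]' >/dev/null
python3 - <<'E'
from go import *
from workcell import cams
import cv2,pickle
rel([([671.8,-59.6,165],[np.pi,0,3.047])])
I=[]
for n in("wrist","side"):
    s=cams.snapshot(n);pickle.dump(s,open(n+"1.pkl","wb"));I.append(s["img"])
a=I[0][0:300,120:420];b=cv2.resize(I[1][180:300,240:375],None,fx=3.5,fy=3.5,interpolation=cv2.INTER_CUBIC)
o=np.zeros((420,800,3),np.uint8);o[:300,:300]=a;o[:420,310:310+b.shape[1]]=b[:420,:490]
cv2.imwrite("pics/m1.png",o)
E
```

```text
now 4.95 [673.944 -49.747 165.882] [ 3.141 -0.001  3.048] [ 0.306  0.369 -3.754] 0.20262714039298174 59.239928126335144
xyz cm [ 0.121 -1.001  0.088] w deg [ 0.014 -0.059  0.057]
```

View pics/m1.png

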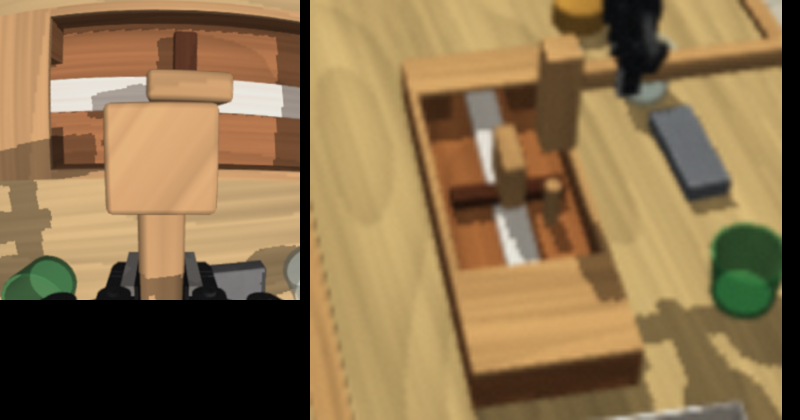

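The wrist view shows the head's top face at crop (105–218, 103–213). The grip's top is at (148–232, 71–103), and the opening's long-cover edge is near column 51. The side view shows the mallet hanging upright, with the dog at (553,186). I'll check the alignment numerically.

```bash
python3 - <<'E'
from wr import *;from h import *
s=pickle.load(open("wrist1.pkl","rb"))
O=np.array([577.7,-17.8,0]);R=Rz(-1.667);L=lambda p:R.T@(p-O)
for uv in[(105,104),(218,103),(217,213),(106,212)]:
    p=ray(s,(uv[0]+120,uv[1]),220.5);print("head",p,L(p))
for uv,z in[((148,71),87),((232,72),87),((232,103),87),((172,33),31),((197,33),31),((51,14),52),((51,80),52),((51,168),52),((51,78),12),((51,112),12)]:
    p=ray(s,(uv[0]+120,uv[1]),z);print(uv,z,p,L(p))
C["side"]=pickle.load(open("side1.pkl","rb"))
# head bottom corners in side view, crop scale 3.5 offset (240,180), shifted 310
print("pred head bottom side",(proj("side",[[673.9-58.6+a,-49.7+5.5+b,108.5] for a,b in((-16,-16),(16,-16))])-[240,180])*3.5+[310,0])
E
```

```text
head [599.18 -57.9  220.5 ] [ 37.85  25.24 220.5 ]
head [601.75 -28.06 220.5 ] [  7.9   24.93 220.5 ]
head [631.96 -30.36 220.5 ] [  7.29  55.22 220.5 ]
head [628.72 -61.27 220.5 ] [ 38.37  54.96 220.5 ]
(148, 71) 87 [569.45 -48.93  87.  ] [31.78 -5.22 87.  ]
(232, 72) 87 [574.06   7.48  87.  ] [-24.81  -6.05  87.  ]
(232, 103) 87 [595.59   5.5   87.  ] [-24.91  15.57  87.  ]
(172, 33) 31 [528.26 -27.07  31.  ] [ 13.98 -48.32  31.  ]
(197, 33) 31 [529.69  -6.01  31.  ] [ -7.13 -48.92  31.  ]
(51, 14) 52 [ 502.07 -123.66   52.  ] [112.63 -65.11  52.  ]
(51, 80) 52 [ 559.38 -127.75   52.  ] [111.2   -7.68  52.  ]
(51, 168) 52 [ 631.04 -136.86   52.  ] [113.38  64.53  52.  ]
(51, 78) 12 [ 550.14 -140.76   12.  ] [125.03 -15.62  12.  ]
(51, 112) 12 [ 582.34 -144.16   12.  ] [125.33  16.76  12.  ]
pred head bottom side [[540.34 153.04]
 [574.06 146.35]]
```

```bash
python3 -m crank '[{"x":0,"y":-0.6,"z":0,"wx":0,"wy":0,"wz":0,"gripper":0},{"x":0,"y":-1.2,"z":0,"wx":0,"wy":0,"wz":0,"gripper":0},{"x":0,"y":-1.2,"z":1.5,"wx":0,"wy":0,"wz":0,"gripper":0},{"x":0,"y":-1.2,"z":3,"wx":0,"wy":0,"wz":0,"gripper":0},{"x":0,"y":-1.2,"z":4,"wx":0,"wy":0,"wz":0,"gripper":0}]' 
python3 -m crank '[{"x":0,"y":0,"z":0,"wx":0,"wy":0,"wz":0,"gripper":0},{"x":0,"y":0,"z":0,"wx":0,"wy":0,"wz":0,"gripper":0},{"x":0,"y":0,"z":0,"wx":0,"wy":0,"wz":0,"gripper":0}]'
python3 - <<'E'
from wr import *;from h import *
from workcell import cams,bot
print(bot.get_obs()["position"])
s=cams.snapshot("side");C["side"]=s
import cv2
i=s["img"][180:280,250:360]; 
s2=cams.snapshot("wrist");pickle.dump(s2,open("wrist2.pkl","wb"))
a=cv2.resize(i,None,fx=4,fy=4,interpolation=cv2.INTER_CUBIC)
o=np.zeros((420,760,3),np.uint8);o[:400,:440]=a;o[:,450:750]=s2["img"][:420,120:420]
cv2.imwrite("pics/m2.png",o)
E
```

```text
clock: 5.55
position: [672.8, -63.1, 125.4]
ee_rot: [-3.141, -0.001, 3.047]
contact_force: [0.6, -0.3, -3.9]
width: 0.201
grasp_force: 59.3
clock: 5.85
position: [673.8, -62.9, 127.2]
ee_rot: [-3.141, 0.001, 3.047]
contact_force: [0.5, -0.4, -2.9]
width: 0.201
grasp_force: 59.2
[673.79 -62.9  127.2 ]
```

View pics/m2.png

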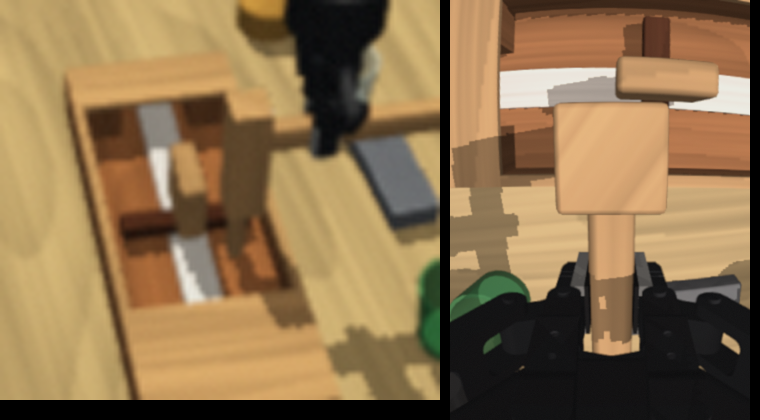

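Side view (left): the head's lower edge is at (222–265, ~213), with the dog just under it at columns 227–243. I'll check numerically where the dog is relative to the head.

```bash
python3 - <<'E'
from wr import *;from h import *
s=pickle.load(open("wrist2.pkl","rb"))
R=Rz(-1.667);O=np.array([577.7,-17.8,0]);L=lambda p:R.T@(p-O)
zt=127.2-65.4+8+112
c=np.mean([ray(s,(u-450+120,v),zt) for u,v in((556,104),(668,103),(667,213),(556,212))],0);print("head",c,L(c))
px=lambda P:(proj("side",P)-[250,180]+.5)*4-.5
Rm=Rz(-.096)
print("near bottom corners",px([Rm@[a,-16,0]+[c[0],c[1],zt-112] for a in(-16,16)]))
for lx,ly in((34,38),(31,38),(34,34),(34,42),(37,38)):
    d=R@[lx,ly,0]+O
    print(lx,ly,d,px([d+[0,0,60],d+[0,0,12]]).ravel(), (px([d+[8,0,30]])-px([d-[8,0,-30]])).ravel())
for uv,z in[((500,70),12),((500,108),12),((500,173),52),((500,15),52)]:
    print(L(ray(s,(uv[0]-330,uv[1]),z)))
E
```

```text
head [615.12 -57.36 181.8 ] [ 35.79  41.05 181.8 ]
near bottom corners [[224.86 220.75]
 [263.97 215.75]]
34 38 [612.26 -55.29   0.  ] [234.97 210.99 231.75 250.57] [18.5  -3.81]
31 38 [612.55 -52.31   0.  ] [234.13 208.31 230.93 247.89] [18.47 -3.8 ]
34 34 [608.28 -54.91   0.  ] [230.15 211.6  227.04 251.18] [18.52 -3.82]
34 42 [616.24 -55.68   0.  ] [239.8  210.38 236.46 249.96] [18.48 -3.81]
37 38 [611.97 -58.28   0.  ] [235.82 213.68 232.57 253.25] [18.52 -3.83]
[125.49 -15.03  12.  ]
[125.7   16.54  12.  ]
[113.71  64.11  52.  ]
[112.6  -48.59  52.  ]
```

```bash
python3 -m crank '[{"x":0.2,"y":0,"z":0.5,"wx":0,"wy":0,"wz":0,"gripper":0},{"x":0.2,"y":0,"z":1.2,"wx":0,"wy":0,"wz":0,"gripper":0},{"x":0.2,"y":0,"z":1.8,"wx":0,"wy":0,"wz":0,"gripper":0},{"x":0.2,"y":0,"z":2.4,"wx":0,"wy":0,"wz":0,"gripper":0},{"x":0.2,"y":0,"z":3,"wx":0,"wy":0,"wz":0,"gripper":0}]' 
python3 -m crank '[{"x":0,"y":0,"z":0.4,"wx":0,"wy":0,"wz":0,"gripper":0},{"x":0,"y":0,"z":0.8,"wx":0,"wy":0,"wz":0,"gripper":0},{"x":0,"y":0,"z":1.2,"wx":0,"wy":0,"wz":0,"gripper":0}]'
python3 -m crank '[{"x":0,"y":0,"z":0.3,"wx":0,"wy":0,"wz":0,"gripper":0},{"x":0,"y":0,"z":0.6,"wx":0,"wy":0,"wz":0,"gripper":0},{"x":0,"y":0,"z":0.6,"wx":0,"wy":0,"wz":0,"gripper":0}]'
```

```text
clock: 6.45
position: [671.8, -62.7, 96.4]
ee_rot: [-3.141, 0.001, 3.047]
contact_force: [2.0, -0.7, 5.6]
width: 0.199
grasp_force: 60.4
clock: 6.75
position: [671.7, -62.6, 84.2]
ee_rot: [-3.142, 0.001, 3.047]
contact_force: [2.5, -0.6, 4.2]
width: 0.202
grasp_force: 60.4
clock: 7.05
position: [671.0, -62.6, 77.6]
ee_rot: [-3.141, -0.001, 3.047]
contact_force: [2.0, 0.4, -0.7]
width: 0.198
grasp_force: 59.8
```

```bash
python3 -m crank '[{"x":0,"y":0,"z":0.3,"wx":0,"wy":0,"wz":0,"gripper":0},{"x":0,"y":0,"z":0.6,"wx":0,"wy":0,"wz":0,"gripper":0}]'
python3 -m crank '[{"x":0,"y":0,"z":0.2,"wx":0,"wy":0,"wz":0,"gripper":0},{"x":0,"y":0,"z":0.4,"wx":0,"wy":0,"wz":0,"gripper":0}]'
python3 -m crank '[{"x":0,"y":0,"z":0.1,"wx":0,"wy":0,"wz":0,"gripper":0},{"x":0,"y":0,"z":0.2,"wx":0,"wy":0,"wz":0,"gripper":0}]'
```

```text
clock: 7.25
position: [671.2, -62.6, 72.2]
ee_rot: [-3.141, -0.0, 3.047]
contact_force: [1.1, -0.2, 4.1]
width: 0.2
grasp_force: 60.2
clock: 7.45
position: [671.8, -62.7, 68.8]
ee_rot: [-3.141, 0.001, 3.047]
contact_force: [0.7, 0.3, 16.2]
width: 0.197
grasp_force: 62.1
clock: 7.65
position: [672.5, -62.9, 68.3]
ee_rot: [-3.141, 0.003, 3.047]
contact_force: [3.4, -1.3, 17.6]
width: 0.203
grasp_force: 62.3
```

```bash
python3 -m crank '[{"x":0,"y":0,"z":0.1,"wx":0,"wy":0,"wz":0,"gripper":0},{"x":0,"y":0,"z":0.2,"wx":0,"wy":0,"wz":0,"gripper":0},{"x":0,"y":0,"z":0.2,"wx":0,"wy":0,"wz":0,"gripper":0}]'
python3 -m crank '[{"x":0,"y":0,"z":-1,"wx":0,"wy":0,"wz":0,"gripper":0},{"x":0,"y":0,"z":-4,"wx":0,"wy":0,"wz":0,"gripper":0},{"x":0,"y":0,"z":-7,"wx":0,"wy":0,"wz":0,"gripper":0},{"x":0,"y":0,"z":-10,"wx":0,"wy":0,"wz":0,"gripper":0},{"x":0,"y":0,"z":-10.5,"wx":0,"wy":0,"wz":0,"gripper":0}]'
python3 -m crank '[{"x":0,"y":3,"z":0,"wx":0,"wy":0,"wz":0,"gripper":0},{"x":0,"y":7,"z":0,"wx":0,"wy":0,"wz":0,"gripper":0},{"x":0,"y":11,"z":0,"wx":0,"wy":0,"wz":0,"gripper":0},{"x":0,"y":14,"z":0,"wx":0,"wy":0,"wz":0,"gripper":0},{"x":0,"y":14,"z":0,"wx":0,"wy":0,"wz":0,"gripper":0}]'
python3 - <<'E'
from wr import *;from h import *
from go import *
from workcell import cams,bot
import cv2
s=cams.snapshot("side");s2=cams.snapshot("wrist");pickle.dump(s2,open("wrist3.pkl","wb"));pickle.dump(s,open("side3.pkl","wb"))
a=cv2.resize(s["img"][150:280,240:360],None,fx=3.2,fy=3.2,interpolation=cv2.INTER_CUBIC)
o=np.zeros((420,800,3),np.uint8);o[:416,:384]=a;o[:,400:800]=s2["img"][:420,0:400]
cv2.imwrite("pics/m3.png",o)
rel([([572.1,383.5,165],[np.pi,0,3.128])])
E
```

```text
clock: 7.95
position: [674.0, -63.0, 67.2]
ee_rot: [-3.141, 0.007, 3.047]
contact_force: [4.5, -0.6, 17.5]
width: 0.198
grasp_force: 62.9
clock: 8.45
position: [671.9, -62.7, 172.0]
ee_rot: [-3.142, 0.003, 3.047]
contact_force: [1.3, -0.7, -3.9]
width: 0.199
grasp_force: 59.9
clock: 8.95
position: [683.4, 80.7, 166.6]
ee_rot: [3.141, -0.004, 3.051]
contact_force: [0.3, -0.2, -3.7]
width: 0.199
grasp_force: 59.8
now 9.05 [683.388  77.348 167.074] [-3.14  -0.004  3.049] [-0.282 -0.096 -2.602] 0.20430183805721053 59.81658160686493
xyz cm [13.923 29.45   0.222] w deg [-0.059 -0.206 -4.549]
```

View pics/m3.png

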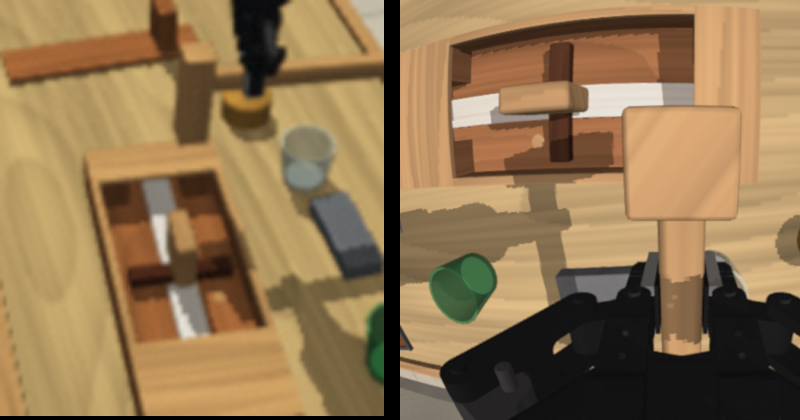

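The dog now shows as a flat disc at (538,141) in the wrist view and is flush. Next I'll put the mallet back on its rest.

```bash
python3 -m crank '[{"x":1.5,"y":3,"z":0,"wx":0,"wy":0,"wz":0,"gripper":0},{"x":3,"y":7,"z":0,"wx":0,"wy":0,"wz":-1,"gripper":0},{"x":5,"y":11,"z":0,"wx":0,"wy":0,"wz":-2.5,"gripper":0},{"x":7,"y":15,"z":0,"wx":0,"wy":0,"wz":-4,"gripper":0},{"x":9,"y":19,"z":0.2,"wx":0,"wy":0,"wz":-4.5,"gripper":0}]' >/dev/null
python3 - <<'E'
from go import *
rel([([572.1,383.5,165],[np.pi,0,3.128])])
from wr import *;from h import *
s=pickle.load(open("wrist3.pkl","rb"))
R=Rz(-1.667);O=np.array([577.7,-17.8,0]);L=lambda p:R.T@(p-O)
for uv,z in[((499,88),87),((585,84),87),((588,107),87),((502,113),87),((538,141),12),((551,43),31),((572,43),31),((551,160),31),((572,160),31),((694,14),52),((694,100),52),((452,45),52),((452,180),52)]:
    print(uv,z,L(ray(s,(uv[0]-400,uv[1]),z)))
E
```

```text
now 9.55 [612.141 274.101 166.437] [-3.141 -0.001  3.125] [-0.094 -0.412 -3.55 ] 0.20305114562841778 59.8535817861557
xyz cm [ 4.19  10.87   0.137] w deg [-0.059 -0.065 -0.199]
(499, 88) 87 [30.4  -6.34 87.  ]
(585, 84) 87 [-39.32  -1.97  87.  ]
(588, 107) 87 [-41.42  14.43  87.  ]
(502, 113) 87 [27.95 13.08 87.  ]
(538, 141) 12 [32.88 39.12 12.  ]
(551, 43) 31 [ 10.43 -50.86  31.  ]
(572, 43) 31 [ -9.85 -48.33  31.  ]
(551, 160) 31 [11.8  56.36 31.  ]
(572, 160) 31 [-8.74 57.09 31.  ]
(694, 14) 52 [-115.34  -62.58   52.  ]
(694, 100) 52 [-115.42    8.73   52.  ]
(452, 45) 52 [109.23 -62.68  52.  ]
(452, 180) 52 [114.41  67.64  52.  ]
```

```bash
python3 -m crank '[{"x":1.5,"y":4,"z":0,"wx":0,"wy":0,"wz":0,"gripper":0},{"x":3,"y":7.5,"z":0,"wx":0,"wy":0,"wz":0,"gripper":0},{"x":4,"y":10,"z":0,"wx":0,"wy":0,"wz":0,"gripper":0},{"x":4.2,"y":10.3,"z":0,"wx":0,"wy":0,"wz":0,"gripper":0}]' >/dev/null
python3 -m crank '[{"x":0,"y":0,"z":0,"wx":0,"wy":0,"wz":0,"gripper":0},{"x":0,"y":0,"z":0,"wx":0,"wy":0,"wz":0,"gripper":0},{"x":0,"y":0,"z":0,"wx":0,"wy":0,"wz":0,"gripper":0}]' >/dev/null
python3 - <<'E'
from go import *
from wr import *;from h import *
from workcell import cams
rel([([572.1,383.5,165],[np.pi,0,3.128])])
E
```

```text
now 10.25 [573.21 376.43 167.06] [-3.14 -0.    3.12] [ 1.07 -0.11 -3.36] 0.19657176695550146 59.849998354911804
xyz cm [0.12 0.7  0.21] w deg [-0.04 -0.02 -0.25]
```

```bash
python3 -m crank '[{"x":0.1,"y":0.7,"z":1,"wx":0,"wy":0,"wz":-0.2,"gripper":0},{"x":0.1,"y":0.7,"z":4,"wx":0,"wy":0,"wz":-0.2,"gripper":0},{"x":0.1,"y":0.7,"z":7,"wx":0,"wy":0,"wz":-0.2,"gripper":0},{"x":0.1,"y":0.7,"z":9,"wx":0,"wy":0,"wz":-0.2,"gripper":0},{"x":0.1,"y":0.7,"z":9.3,"wx":0,"wy":0,"wz":-0.2,"gripper":0}]' 
python3 -m crank '[{"x":0,"y":0,"z":0.2,"wx":0,"wy":0,"wz":0,"gripper":0},{"x":0,"y":0,"z":0.3,"wx":0,"wy":0,"wz":0,"gripper":0},{"x":0,"y":0,"z":0.4,"wx":0,"wy":0,"wz":0,"gripper":0},{"x":0,"y":0,"z":0.4,"wx":0,"wy":0,"wz":0,"gripper":0}]'
```

```text
clock: 10.75
position: [570.1, 383.7, 70.6]
ee_rot: [-3.138, -0.004, 3.129]
contact_force: [0.3, -0.1, -2.9]
width: 0.204
grasp_force: 59.8
clock: 11.15
position: [572.1, 385.3, 71.2]
ee_rot: [3.141, 0.001, 3.129]
contact_force: [-0.5, 0.1, -4.9]
width: 0.199
grasp_force: 59.8
```

```bash
python3 -m crank '[{"x":0,"y":-0.1,"z":0.2,"wx":0,"wy":0,"wz":0,"gripper":0},{"x":0,"y":-0.1,"z":0.4,"wx":0,"wy":0,"wz":0,"gripper":0},{"x":0,"y":-0.1,"z":0.4,"wx":0,"wy":0,"wz":0,"gripper":0}]' 
python3 -m crank '[{"x":0,"y":0,"z":0.1,"wx":0,"wy":0,"wz":0,"gripper":0},{"x":0,"y":0,"z":0.2,"wx":0,"wy":0,"wz":0,"gripper":0},{"x":0,"y":0,"z":0.2,"wx":0,"wy":0,"wz":0,"gripper":0}]'
```

```text
clock: 11.45
position: [571.8, 384.4, 66.8]
ee_rot: [3.141, 0.001, 3.129]
contact_force: [-1.1, 0.9, 1.5]
width: 0.205
grasp_force: 60.6
clock: 11.75
position: [571.6, 384.3, 65.2]
ee_rot: [3.141, 0.001, 3.129]
contact_force: [-4.5, 0.5, 6.8]
width: 0.198
grasp_force: 61.3
```

```bash
python3 -m crank '[{"x":0,"y":0,"z":0,"wx":0,"wy":0,"wz":0,"gripper":100},{"x":0,"y":0,"z":0,"wx":0,"wy":0,"wz":0,"gripper":100},{"x":0,"y":0,"z":0,"wx":0,"wy":0,"wz":0,"gripper":100},{"x":0,"y":0,"z":0,"wx":0,"wy":0,"wz":0,"gripper":100},{"x":0,"y":0,"z":0,"wx":0,"wy":0,"wz":0,"gripper":100}]' 
python3 -m crank '[{"x":0,"y":0,"z":-3,"wx":0,"wy":0,"wz":0,"gripper":100},{"x":0,"y":0,"z":-7,"wx":0,"wy":0,"wz":0,"gripper":100},{"x":0,"y":0,"z":-12,"wx":0,"wy":0,"wz":0,"gripper":100},{"x":0,"y":0,"z":-14,"wx":0,"wy":0,"wz":0,"gripper":100}]'
python3 - <<'E'
from go import *
from h import Rz
p=Rz(-1.667)@[1,3,0]+[577.7,-17.8,0];print(p)
rel([([p[0],p[1],200],[np.pi,0,1.475])]);print(bot.get_obs()["q"])
E
```

```text
clock: 12.25
position: [571.7, 384.0, 64.1]
ee_rot: [-3.141, -0.0, 3.129]
contact_force: [0.2, -0.2, 0.3]
width: 1.0
grasp_force: 0.0
clock: 12.65
position: [572.8, 384.8, 209.4]
ee_rot: [3.138, 0.005, 3.129]
contact_force: [1.0, 1.6, -0.6]
width: 1.003
grasp_force: 0.0
[580.59 -19.08   0.  ]
now 12.65 [572.79 384.8  209.42] [3.14 0.   3.13] [ 1.01  1.64 -0.62] 1.003029266461703 0.0
xyz cm [ -1.29 -40.38   0.82] w deg [ 0.37  0.06 94.76]
[ 0.59  0.53  0.39  1.42 -0.    0.6 ]
```

```bash
python3 -m crank '[{"x":0,"y":-4,"z":0,"wx":0,"wy":0,"wz":8.5,"gripper":60},{"x":-0.3,"y":-8,"z":0,"wx":0,"wy":0,"wz":17,"gripper":60},{"x":-0.5,"y":-12,"z":0,"wx":0,"wy":0,"wz":25,"gripper":60},{"x":-0.7,"y":-16,"z":0,"wx":0,"wy":0,"wz":33,"gripper":60},{"x":-0.8,"y":-20,"z":0,"wx":0,"wy":0,"wz":41,"gripper":60}]' >/dev/null
python3 - <<'E'
from go import *
rel([([580.6,-19.1,200],[np.pi,0,1.475])])
E
```

```text
now 13.15 [577.011 182.455 204.351] [3.142 0.    2.408] [ 0.237  0.188 -0.158] 0.598774492613655 0.0
xyz cm [-13.764 -14.728   0.437] w deg [ 0.011  0.01  53.447]
```

```bash
python3 -m crank '[{"x":-2.7,"y":-3,"z":0,"wx":0,"wy":0,"wz":8,"gripper":60},{"x":-5.4,"y":-6,"z":0,"wx":0,"wy":0,"wz":16,"gripper":60},{"x":-8.2,"y":-9,"z":0,"wx":0,"wy":0,"wz":24,"gripper":60},{"x":-11,"y":-12,"z":0,"wx":0,"wy":0,"wz":32,"gripper":60},{"x":-13.6,"y":-14.6,"z":0,"wx":0,"wy":0,"wz":40,"gripper":60}]' >/dev/null
python3 -m crank '[{"x":0,"y":0,"z":0,"wx":0,"wy":0,"wz":8,"gripper":60},{"x":0,"y":0,"z":0,"wx":0,"wy":0,"wz":12.4,"gripper":60},{"x":0,"y":0,"z":0,"wx":0,"wy":0,"wz":12.4,"gripper":60},{"x":0,"y":0,"z":0,"wx":0,"wy":0,"wz":12.4,"gripper":60}]' >/dev/null
python3 - <<'E'
from go import *
from workcell import cams
import cv2,pickle
rel([([580.6,-19.1,49],[np.pi,0,1.475])])
s=cams.snapshot("wrist");pickle.dump(s,open("wrist4.pkl","wb"));cv2.imwrite("pics/w4.png",s["img"])
E
```

```text
now 14.05 [581.47  -15.434 204.357] [3.142 0.    1.501] [-0.253 -0.12   0.677] 0.6028923984753409 0.0
xyz cm [-0.37  -0.062 15.536] w deg [0.003 0.007 1.512]
```

View pics/w4.png

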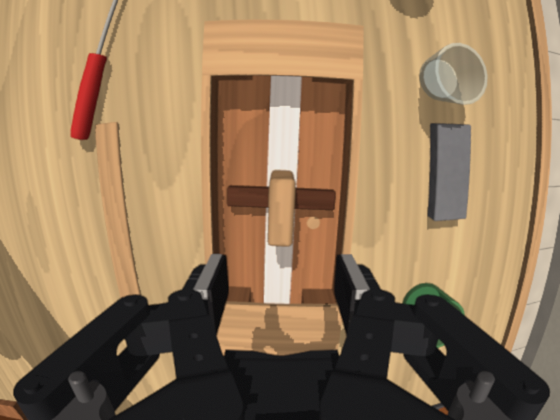

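The wrist view shows the grip's top face around (282,180–245) and the blade running from (286,78) to (278,302). The dog is flush at (314,223), and everything lies between the fingers at columns 220 and 348. I'll work out the blade's pose.

```bash
python3 - <<'E'
from wr import *;from h import *
s=pickle.load(open("wrist4.pkl","rb"))
R=Rz(-1.667);O=np.array([577.7,-17.8,0]);L=lambda p:R.T@(p-O)
q=lambda u,v,z:ray(s,(u,v),z)
a=[q(271,78,17),q(301,78,17)];b=[q(264,302,17),q(291,302,17)]
A=np.mean(a,0);B=np.mean(b,0);d=B-A;print(A,B,"widths",a[1]-a[0],b[1]-b[0],"blade yaw",np.arctan2(d[1],d[0]))
print("A,B local",L(A),L(B))
for u,v,z in[(228,197,31),(335,200,31),(270,178,87),(295,178,87),(270,244,87),(294,244,87),(314,223,12),(212,75,52),(355,75,52),(224,303,52),(336,303,52)]:print(u,v,z,q(u,v,z),L(q(u,v,z)))
E
```

```text
[594.75  98.28  17.  ] [ 568.11 -148.12   17.  ] widths [29.71 -1.99  0.  ] [31.57 -2.17  0.  ] blade yaw -1.678457895890064
A,B local [-117.18    5.82   17.  ] [130.64   2.98  17.  ]
228 197 31 [528.42 -15.9   31.  ] [  2.85 -49.23  31.  ]
335 200 31 [635.26 -26.6   31.  ] [ 3.23 58.13 31.  ]
270 178 87 [574.58   9.46  87.  ] [-26.83  -5.72  87.  ]
295 178 87 [594.68   8.04  87.  ] [-27.35  14.42  87.  ]
270 244 87 [570.03 -47.16  87.  ] [29.96 -4.81 87.  ]
294 244 87 [590.45 -48.62  87.  ] [29.45 15.65 87.  ]
314 223 12 [614.57 -55.4   12.  ] [33.88 40.31 12.  ]
212 75 52 [527.89 102.7   52.  ] [-115.16  -61.15   52.  ]
355 75 52 [656.3   93.85  52.  ] [-118.68   67.52   52.  ]
224 303 52 [ 513.29 -125.02   52.  ] [112.91 -53.81  52.  ]
336 303 52 [ 631.7  -133.35   52.  ] [109.83  64.85  52.  ]
```

```bash
python3 - <<'E'
from go import *
rel([([582,-20.2,49],[np.pi,0,1.470])])
E
python3 -m crank '[{"x":-0.5,"y":0,"z":4,"wx":0,"wy":0,"wz":1.8,"gripper":60},{"x":-0.5,"y":0.1,"z":7,"wx":0,"wy":0,"wz":1.8,"gripper":60},{"x":-0.5,"y":0.1,"z":9,"wx":0,"wy":0,"wz":1.8,"gripper":60},{"x":-0.5,"y":0.1,"z":10,"wx":0,"wy":0,"wz":1.8,"gripper":60},{"x":-0.5,"y":0.1,"z":10,"wx":0,"wy":0,"wz":1.8,"gripper":60}]'
python3 - <<'E'
from go import *
rel([([582,-20.2,49],[np.pi,0,1.470])])
E
```

```text
now 14.1 [581.457 -15.296 204.323] [-3.142  0.     1.501] [-0.539  0.857  0.115] 0.6017691053010891 0.0
xyz cm [-0.484  0.089 15.532] w deg [-0.001  0.006  1.804]
clock: 14.6
position: [581.4, -20.3, 103.3]
ee_rot: [-3.139, 0.0, 1.469]
contact_force: [-0.2, 0.3, 0.2]
width: 0.603
grasp_force: 0.0
now 14.6 [581.416 -20.262 103.274] [-3.139  0.     1.469] [-0.184  0.326  0.247] 0.6025625342224211 0.0
xyz cm [0.014 0.069 5.427] w deg [-0.124  0.015 -0.066]
```

```bash
python3 -m crank '[{"x":0,"y":0,"z":2,"wx":0,"wy":0,"wz":0,"gripper":60},{"x":0,"y":0,"z":4,"wx":0,"wy":0,"wz":0,"gripper":60},{"x":0,"y":0,"z":5.3,"wx":0,"wy":0,"wz":0,"gripper":60},{"x":0,"y":0,"z":5.3,"wx":0,"wy":0,"wz":0,"gripper":60},{"x":0,"y":0,"z":5.3,"wx":0,"wy":0,"wz":0,"gripper":20}]'
python3 -m crank '[{"x":0,"y":0,"z":0,"wx":0,"wy":0,"wz":0,"gripper":0},{"x":0,"y":0,"z":0,"wx":0,"wy":0,"wz":0,"gripper":0},{"x":0,"y":0,"z":0,"wx":0,"wy":0,"wz":0,"gripper":0},{"x":0,"y":0,"z":0,"wx":0,"wy":0,"wz":0,"gripper":0},{"x":0,"y":0,"z":0,"wx":0,"wy":0,"wz":0,"gripper":0}]'
```

```text
clock: 15.1
position: [582.6, -20.5, 52.2]
ee_rot: [3.141, 0.0, 1.468]
contact_force: [-0.1, -0.1, -1.0]
width: 0.447
grasp_force: 0.0
clock: 15.6
position: [582.8, -20.6, 52.5]
ee_rot: [3.14, -0.0, 1.468]
contact_force: [-0.9, 0.4, 6.0]
width: 0.247
grasp_force: 62.8
```

```bash
python3 -m crank '[{"x":0,"y":0,"z":-0.4,"wx":0,"wy":0,"wz":0,"gripper":0},{"x":0,"y":0,"z":-0.8,"wx":0,"wy":0,"wz":0,"gripper":0},{"x":0,"y":0,"z":-0.8,"wx":0,"wy":0,"wz":0,"gripper":0},{"x":0,"y":0,"z":-0.8,"wx":0,"wy":0,"wz":0,"gripper":0}]'
python3 -m crank '[{"x":-1,"y":0,"z":0,"wx":0,"wy":0,"wz":0,"gripper":0},{"x":-2,"y":0,"z":0,"wx":0,"wy":0,"wz":0,"gripper":0},{"x":-3,"y":0,"z":0,"wx":0,"wy":0,"wz":0,"gripper":0}]'
```

```text
clock: 16.0
position: [582.1, -20.6, 59.3]
ee_rot: [-3.141, 0.0, 1.467]
contact_force: [0.2, 0.7, -3.4]
width: 0.251
grasp_force: 61.4
clock: 16.3
position: [578.7, -51.5, 59.2]
ee_rot: [-3.141, 0.0, 1.467]
contact_force: [0.1, 0.6, -3.7]
width: 0.248
grasp_force: 61.4
```

```bash
python3 -m crank '[{"x":-1,"y":0,"z":0,"wx":0,"wy":0,"wz":0,"gripper":0},{"x":-2.1,"y":0,"z":0,"wx":0,"wy":0,"wz":0,"gripper":0},{"x":-2.1,"y":0,"z":0,"wx":0,"wy":0,"wz":0,"gripper":0},{"x":-2.1,"y":0,"z":0,"wx":0,"wy":0,"wz":0,"gripper":0}]'
python3 - <<'E'
import numpy as np
for t in(3,6.5,10,13):
    a=np.radians(t);c,s=np.cos(a),np.sin(a);print(t,(150*c-40*s-150)/10,(-150*s-40*c+40)/10)
E
```

```text
clock: 16.7
position: [576.8, -71.7, 59.3]
ee_rot: [3.142, -0.0, 1.466]
contact_force: [0.1, 0.2, -3.2]
width: 0.253
grasp_force: 61.5
3 -0.22990080365316884 -0.7795574826624531
6.5 -0.5492350199228155 -1.6723356292249505
10 -0.9224764154846014 -2.5439536770527864
13 -1.284253245596932 -3.271746074298916
```

```bash
python3 -m crank '[{"x":-0.2,"y":0,"z":-0.7,"wx":0,"wy":3,"wz":0,"gripper":0},{"x":-0.5,"y":0,"z":-1.5,"wx":0,"wy":6.5,"wz":0,"gripper":0},{"x":-0.9,"y":0,"z":-2.3,"wx":0,"wy":10,"wz":0,"gripper":0},{"x":-1.3,"y":0,"z":-3,"wx":0,"wy":13,"wz":0,"gripper":0},{"x":-1.3,"y":0,"z":-3,"wx":0,"wy":13,"wz":0,"gripper":0}]'
python3 -m crank '[{"x":0,"y":0,"z":0,"wx":0,"wy":0,"wz":0,"gripper":0},{"x":0,"y":0,"z":0,"wx":0,"wy":0,"wz":0,"gripper":0},{"x":0,"y":0,"z":0,"wx":0,"wy":0,"wz":0,"gripper":0}]'
python3 - <<'E'
from go import *
o=bot.get_obs();R=Ro.from_euler("xyz",o["ee_rot"])
for x in(150,-150):print(o["position"]+R.apply([x,0,40]))
E
```

```text
clock: 17.2
position: [576.0, -85.4, 89.9]
ee_rot: [3.141, -0.227, 1.466]
contact_force: [0.0, -0.3, -4.1]
width: 0.249
grasp_force: 61.6
clock: 17.5
position: [575.4, -83.4, 89.1]
ee_rot: [-3.141, -0.226, 1.469]
contact_force: [-0.1, 0.2, -3.0]
width: 0.248
grasp_force: 61.6
[591.172  70.925  83.729]
[ 561.321 -219.902   16.431]
```

```bash
python3 -m crank '[{"x":1.5,"y":0,"z":0,"wx":0,"wy":0,"wz":0,"gripper":0},{"x":3.5,"y":0,"z":0,"wx":0,"wy":0,"wz":0,"gripper":0},{"x":5.5,"y":0,"z":0,"wx":0,"wy":0,"wz":0,"gripper":0},{"x":7.5,"y":0,"z":0,"wx":0,"wy":0,"wz":0,"gripper":0},{"x":9.5,"y":0,"z":0,"wx":0,"wy":0,"wz":0,"gripper":0}]'
python3 -m crank '[{"x":1.5,"y":0,"z":0,"wx":0,"wy":0,"wz":0,"gripper":0},{"x":2.5,"y":0,"z":0,"wx":0,"wy":0,"wz":0,"gripper":0},{"x":2.5,"y":0,"z":0,"wx":0,"wy":0,"wz":0,"gripper":0}]'
python3 -m crank '[{"x":0.7,"y":0,"z":-3,"wx":0,"wy":0,"wz":0,"gripper":0},{"x":1.5,"y":0,"z":-6,"wx":0,"wy":0,"wz":0,"gripper":0},{"x":2.2,"y":0,"z":-9,"wx":0,"wy":0,"wz":0,"gripper":0},{"x":3,"y":0,"z":-12.5,"wx":0,"wy":0,"wz":0,"gripper":0},{"x":3.5,"y":0,"z":-15,"wx":0,"wy":0,"wz":0,"gripper":0}]'
python3 -m crank '[{"x":0,"y":0,"z":0,"wx":0,"wy":-7,"wz":0,"gripper":0},{"x":0,"y":0,"z":0,"wx":0,"wy":-13,"wz":0,"gripper":0},{"x":0,"y":0,"z":0,"wx":0,"wy":-13,"wz":0,"gripper":0},{"x":0,"y":0,"z":0,"wx":0,"wy":-13,"wz":0,"gripper":0},{"x":0,"y":0,"z":0,"wx":0,"wy":-13,"wz":0,"gripper":0}]'
python3 - <<'E'
from workcell import bot,cams
import cv2,numpy as np
o=np.hstack([cv2.resize(cams.snapshot(n)["img"],(400,300)) for n in("side","top")])
cv2.imwrite("pics/end.png",o);print(bot.get_obs()["joint_velocities"].round(3))
E
```

```text
clock: 18.0
position: [585.0, 9.8, 111.0]
ee_rot: [-3.142, -0.227, 1.468]
contact_force: [0.5, -0.2, -3.7]
width: 0.254
grasp_force: 61.5
clock: 18.3
position: [587.7, 33.5, 116.7]
ee_rot: [3.141, -0.227, 1.469]
contact_force: [-0.3, -0.4, -3.1]
width: 0.247
grasp_force: 61.5
clock: 18.8
position: [587.8, 31.7, 272.4]
ee_rot: [3.14, -0.227, 1.467]
contact_force: [0.7, 1.0, -3.1]
width: 0.249
grasp_force: 61.8
clock: 19.3
position: [587.3, 31.9, 269.9]
ee_rot: [-3.141, -0.001, 1.467]
contact_force: [-1.1, -1.4, -3.5]
width: 0.252
grasp_force: 61.6
[ 0.003 -0.001  0.003  0.    -0.004  0.003]
```

View pics/end.png

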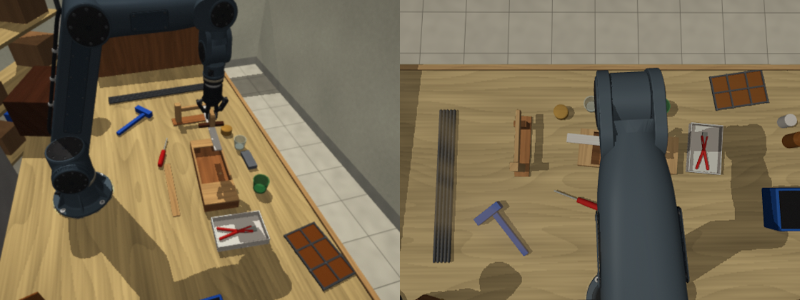

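The straightedge is held level, well above the empty trough (side view, about (210,130)). The mallet is standing on its rest at (520,140) in the top view, and the bystanders haven't moved.

```bash
python3 -c "
from workcell import bot;print(bot.finish_job())"
```

```text
the job is handed in; nothing more can be done
None
```

I drove the dog flush with the wooden mallet and put the mallet back on its rest. I then drew the straightedge out at a slant and handed the job in at about 19 s with it held level about 230 mm above the bench; no verdict was returned.

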